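# Clear the measuring stage and set the part against its fence

### The job

Pick up the scraper block and wipe the four loose metal off-cuts off the measuring stage's plate into the catch tray beside it, letting only the scraper touch them, then stand the scraper back upright on the grey rest mat and let go. After that, lift the aluminium guide block from the mat onto the clean plate and leave it right way up, near the middle of the steel fence, with its long side flush against the fence. Leave the wooden case and the jar behind the fence where they are.

Things in the scene. Friction and masses are not known exactly. Their poses are not given: they have to be found in the camera images.
- stage: fixed black measuring stage, 200 mm (its x) x 240 mm (its y); origin under its centre; flat dark plate on top at z = 40 mm. A straight steel fence (14 mm thick, 200 mm long, 16 mm above the plate) runs along y on its +x edge, far from the robot; its working face is at x = +86 mm and looks to -x. The other edges have no lip. Two knobs on the -x side are for show
- tray: fixed grey open catch tray, outside 220 mm (its x) x 180 mm (its y) x 36 mm high, walls and floor 4 mm; origin under its centre; axes parallel to the stage's. It stands against either the +y or the -y edge of the stage with a 3 mm gap, its rim 4 mm lower than the plate
- board: fixed flat grey rest mat, 240 mm (its x) x 180 mm (its y), 8 mm thick; origin under its centre; axes parallel to the stage's; along the stage's other y edge, across from the tray. At the start the scraper and the guide block stand on it side by side in x, either way round
- scraper: scraper block, loose, about 0.2 kg: a grey plastic foot 30 mm (its x) x 150 mm (its y) x 20 mm high, and on it an upright wooden grip 22 mm (x) x 100 mm (y) from z = 20 to 70 mm; origin at the centre of the foot's underside; symmetric, wipes with either 150 mm long side of the foot
- part: aluminium guide block like an upside-down T, loose, about 0.4 kg: base 60 mm (its x) x 120 mm (its y) x 18 mm high, with a rib across its middle 28 mm thick (y), 60 mm long (x), from z = 18 to 55 mm; origin at the centre of its underside; symmetric under a half turn
- chip0: loose bare-aluminium off-cut from machining, a straight bar 60 x 16 x 12 mm; lies flat on the plate; origin at the middle of its underside
- chip1: loose bare-aluminium off-cut from machining, L-shaped, 56 x 30 x 12 mm; lies flat on the plate; origin at the middle of its underside
- chip2: loose bare-aluminium off-cut from machining, a curved arc about 60 x 25 x 14 mm; lies flat on the plate; origin at the middle of its underside
- chip3: loose bare-aluminium off-cut from machining, a stepped bar 60 x 24 x 12 mm; lies flat on the plate; origin at the middle of its underside
- gauge_case: closed dark wooden gauge-block case, 60 x 130 x 35 mm, loose, behind the fence, a bystander; origin under its centre
- jar: small amber jar, 60 mm across, 60 mm tall, closed, loose, behind the fence, a bystander; origin under its centre
There are look-alikes about, which are no part of the job. Leave any blue or white look-alike of the scraper alone.

How it is judged:
By the outcome, as a careful person would: the job done as asked, in the order asked, and still so for the second after the job is handed in, with the robot touching nothing.
It also fails if it takes over 72 s, if anything falls off the work surface, if the arm or the gripper's body presses on something with over 40 N, if the wrist force passes 120 N, or if a joint passes its speed limit or range.

### The arm

A 6-joint arm with a two-finger parallel gripper is mounted at the origin on the work surface. World frame = base frame: x ahead of the robot, y to its left, z up, the work surface at z = 0. Lengths are in m, angles in rad, forces in N, time in s.
With the tool pointing down it reaches from about 0.275 to 0.875 m from the base axis. Payload 12.5 kg.
Tool frame: the origin (TCP) lies on the centre line of the jaws, within the pads' length; the fingertips stand r.finger_overhang ahead of it and the grasp point (between the pads) lies 3 mm ahead of it (r.finger_overhang is the distance from the TCP to the fingertips, in m); z points along the fingers, y is the line along which they close (so a half turn about z gives the same grasp; the last joint's range is limited). The gripper opens to 85 mm and grips with 20 to 120 N. Pads are 22 mm wide; open, the fingers measure 114 mm over their backs; the gripper's body (76 mm by 85 mm) begins 54 mm behind the grasp point. The pads swing forward as they close: fully open they stand 13 mm farther back than shut.
Start: joints at [-1.418, 0.351, 1.652, -0, 1.139, -0.085], TCP at [0.13, -0.535, 0.253] pointing down, gripper open.
Joint ranges: [-2.75, 2.75], [-0.79, 2.1], [0.01, 2.65], [-1.57, 4.71], [0.07, 3.14], [-2.87, 2.87]. Speed limits (rad/s): [2.22, 2.22, 2.79, 3.14, 3.14, 3.14].

### API

Orientations are given as a unit quaternion [x, y, z, w].
In Python, from cell import r, optics gives the robot as it stands. The module is installed in compiled form; this text tells all that it offers. Calls block until the motion is done:
- r.move_to(position, orientation): joint-space move of the TCP to a pose.
- r.move_linear(position, rot=None, vel=0.15): straight line of the TCP; rot=None keeps the orientation; vel is the mean speed in m/s.
- r.set_joints(angles): joint-space move.
- r.set_gripper(opening, squeeze=None): opening from 0.0 (shut) to 1.0 (fully open); squeeze is the grip in N (None keeps the last); returns when the fingers have stopped.
- r.sleep(seconds).
- r.inverse_kinematics(position, orientation): joint angles nearest the present ones, or None.
- optics.get_image(name): name is "scene" or "top" or "wrist"; returns a dict with "pixels" (420x560x3 uint8, red, green, blue), "depth" (420x560 float32, m along the optical axis (not along the pixel's ray), 0 where there is no reading), "fx", "fy", "cx", "cy" (pixels), "D" ([k1, k2, p1, p2, k3] as OpenCV has them; the pictures are not rectified), "camera_from_world" (4x4, takes a point from world to camera coordinates); the wrist camera has in their place "mount" (4x4, takes a point from camera to tool coordinates, whose origin is the TCP and whose axes are the flange's). Camera axes: x right, y down, z forward; pixel columns grow to the right and rows downward; lengths in m; the calibration is good to about 2 mm. A picture is of the moment at which its call begins: read the wrist's pose just before it.
A pose or a line that the arm cannot do raises r.PlanningError and nothing moves.
- r.hand_in(): hands the job in; it is judged then, once.
Readings, each from a call of its own:
- r.current_t(): time.
- r.current_q(): joint angles.
- r.current_qvel(): joint speeds.
- r.current_effort(): joint torques, N m.
- r.current_tool_pos(): TCP position.
- r.current_ee_rot(): TCP orientation.
- r.current_contact_force(): force on the tool from outside, world axes, zero at the start.
- r.current_torque(): the same for the moment, N m.
- r.current_opening(): opening from 0.0 (shut) to 1.0 (fully open).
- r.current_finger_force(): force on a finger pad.
Only numpy, scipy, OpenCV 4.12 (cv2) and the standard library are available. Lean on these libraries where they do the work, as an engineer would, in place of code of your own. Each camera call takes 0.05 s, during which the arm holds its last target. There are 200 camera calls.

## Working session

There is one attempt and no reset: what is moved stays moved. The work goes in short steps, each a Python script; the robot and the scene stay as the last script left them, time stands still between calls to the robot, and variables do not carry over. Pictures are saved under pics/ and viewed, at most 10 in all, crops included, and the job is handed in when it is done.

```bash
mkdir -p pics; ls
python3 - <<'E'
from cell import r, optics
import cv2,numpy as np,pickle
d={}
for n in ("top","scene"):
    im=optics.get_image(n); d[n]=im
    cv2.imwrite(f"pics/{n}0.png",cv2.resize(im["pixels"][:,:,::-1],(800,600),interpolation=cv2.INTER_CUBIC))
    print(n,im["fx"],im["fy"],im["cx"],im["cy"],im["D"]); print(np.round(im["camera_from_world"],4))
pickle.dump(d,open("im0.pkl","wb"))
print(r.finger_overhang,r.current_t(),r.current_ee_rot())
E
```

```text
pics
top 511.41602891805195 511.41602891805195 280.33184817468543 207.23270151000352 [-0.04733072  0.          0.          0.          0.        ]
[[ 0.0236 -0.9992  0.0316 -0.0982]
 [-0.9805 -0.0293 -0.1941  0.5611]
 [ 0.1949 -0.0264 -0.9805  1.0487]
 [ 0.      0.      0.      1.    ]]
scene 521.4758009827274 521.4758009827274 275.1680840893116 218.0869706480071 [-0.10578954  0.          0.          0.          0.        ]
[[-0.416   0.9093  0.0108  0.3086]
 [ 0.7514  0.3504 -0.5591 -0.3664]
 [-0.5122 -0.2245 -0.829   1.4413]
 [ 0.      0.      0.      1.    ]]
0.022 0.1 [ 9.92941007e-01  1.18608254e-01  5.99256881e-06 -4.88694190e-04]
```

View pics/top0.png

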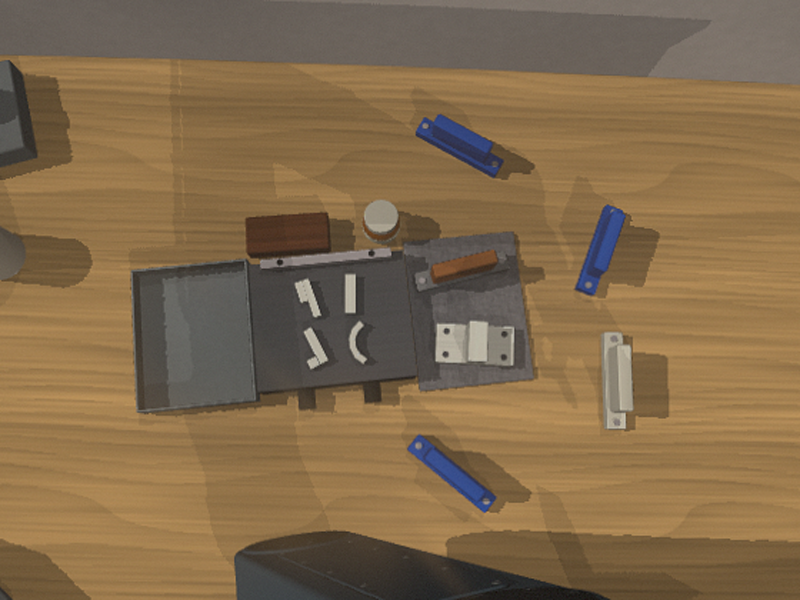

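View pics/scene0.png

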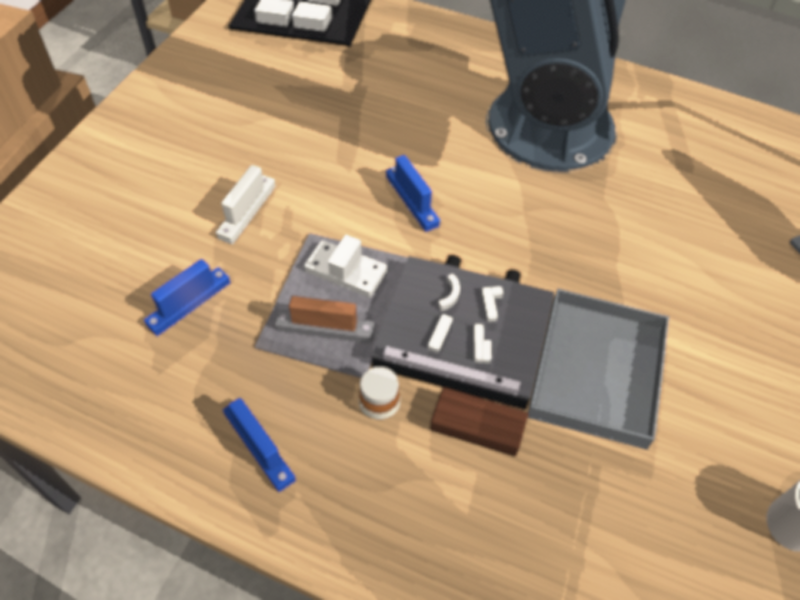

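The top view (800x600 px) shows these positions:
- **Stage and fence:** the stage is centred near (335,320). The fence runs from (260,263) to (390,253).
- **Tray and mat:** the tray is at (195,335), on the +y side. The mat is at (468,310), on the -y side.
- **Chips:** they lie at (307,298), (350,293), (315,348) and (358,342).
- **Guide block and bystanders:** the guide block is at (475,343), the case at (288,234) and the jar at (381,218).

Scraper candidates are the wooden grip on a grey foot at (463,268), blue ones at (460,143), (600,250) and (452,473), and a white one at (617,380). I choose (463,268), because it has a wooden grip on a grey foot and stands on the mat. I'll check it in an orthorectified close crop.

```bash
cat > h.py <<'E'
import numpy as np,cv2
from scipy.spatial.transform import Rotation as R
def cloud(im):
    h,w=im["depth"].shape
    K=np.array([[im["fx"],0,im["cx"]],[0,im["fy"],im["cy"]],[0,0,1.]])
    uv=np.stack(np.meshgrid(np.arange(w),np.arange(h)),-1).reshape(-1,1,2).astype(float)
    n=cv2.undistortPoints(uv,K,np.array(im["D"])).reshape(h,w,2)
    P=np.dstack([n,np.ones((h,w))])*im["depth"][...,None]
    T=np.linalg.inv(im["camera_from_world"])
    return P@T[:3,:3].T+T[:3,3]
def proj(im,P):
    K=np.array([[im["fx"],0,im["cx"]],[0,im["fy"],im["cy"]],[0,0,1.]]); T=np.array(im["camera_from_world"])
    return cv2.projectPoints(np.asarray(P,float).reshape(-1,1,3),cv2.Rodrigues(T[:3,:3])[0],T[:3,3],K,np.array(im["D"]))[0].reshape(-1,2)
def ortho(im,z,x0,x1,y0,y1,s):
    # image: right = -y, up = +x ; s px per m
    xs=np.arange(x1,x0,-1/s); ys=np.arange(y1,y0,-1/s)
    X,Y=np.meshgrid(xs,ys,indexing="ij")
    p=proj(im,np.dstack([X,Y,np.full_like(X,z)])).reshape(*X.shape,2).astype(np.float32)
    return cv2.remap(im["pixels"],p[...,0],p[...,1],cv2.INTER_CUBIC)[:,:,::-1]
E
python3 - <<'E'
import pickle; from h import *
im=pickle.load(open("im0.pkl","rb"))["top"]; P=cloud(im)
a=(P[...,0]>.25)&(P[...,0]<.8)&(P[...,1]>-.45)&(P[...,1]<.35)
print(P[...,:2][a&(P[...,2]>.005)].min(0),P[...,:2][a&(P[...,2]>.005)].max(0))
print("noise",[float(np.std(P[225:245,y0:y0+10,2])) for y0 in(130,)], P[168*0+187,324],P[224,220],P[235,135])
x0,x1,y0,y1,s=.30,.67,-.33,.24,1400
o=ortho(im,.04,x0,x1,y0,y1,s).copy()
for x in np.arange(.3,.68,.05): cv2.line(o,(0,int((x1-x)*s)),(6,int((x1-x)*s)),(0,255,255),1)
for y in np.arange(-.3,.25,.05): cv2.line(o,(int((y1-y)*s),0),(int((y1-y)*s),6),(0,255,255),1)
cv2.imwrite("pics/ortho.png",o); print(o.shape)
def fit(name,lo,hi,cx,cy,rad):
    m=(P[...,2]>lo)&(P[...,2]<hi)&(np.hypot(P[...,0]-cx,P[...,1]-cy)<rad)
    q=P[m]; print(name,len(q),cv2.minAreaRect(q[:,:2].astype(np.float32)*1000),np.median(q[:,2]))
g=lambda u,v:P[int(v*.7),int(u*.7)]
for n,u,v,lo,hi,rad in [("grip",463,268,.065,.09,.07),("rib",478,341,.055,.07,.06),("tray",195,335,.028,.045,.2),("c",307,298,.046,.06,.045),("c",350,293,.046,.06,.04),("c",315,348,.046,.06,.04),("c",358,342,.046,.06,.04),("case",288,234,.028,.05,.09),("jar",381,218,.05,.07,.05),("mat",500,300,.004,.013,.2)]:
    c=g(u,v); fit(n,lo,hi,c[0],c[1],rad)
E
```

```text
[ 0.25001491 -0.4488955 ] [0.79999739 0.34635733]
noise [0.1382268538199762] [ 0.60592756 -0.17498364  0.07943268] [0.5258183  0.04660325 0.03992075] [0.50081827 0.23732485 0.00691045]
(519, 799, 3)
grip 498 ((612.5101318359375, -178.39752197265625), (22.815494537353516, 100.33203887939453), 15.95166015625) 0.07732416533050535
rib 378 ((497.97210693359375, -200.18263244628906), (28.4844970703125, 60.466243743896484), 88.94400024414062) 0.06265256083232729
tray 4839 ((539.4978637695312, 184.29705810546875), (289.9555358886719, 287.5022888183594), 7.342223644256592) 0.03848104127870133
c 233 ((554.2151489257812, 65.8226547241211), (60.12566375732422, 41.43708419799805), 18.725725173950195) 0.051500226277549244
c 197 ((568.5015869140625, -6.411397933959961), (63.73562240600586, 17.390335083007812), 6.2906999588012695) 0.05165779872308529
c 223 ((485.0069885253906, 43.688148498535156), (56.59392547607422, 42.43214416503906), 29.85721778869629) 0.05170149898421328
c 145 ((487.918701171875, -21.600322723388672), (41.257049560546875, 61.2433967590332), 60.40475082397461) 0.05323863991951683
case 2251 ((633.7733154296875, 97.5545425415039), (122.56683349609375, 151.71107482910156), 5.432399272918701) 0.035773149970037554
jar 467 ((675.5817260742188, -50.082496643066406), (78.45773315429688, 50.80036926269531), 1.5632143020629883) 0.05964566574947616
mat 5972 ((574.6608276367188, -258.53173828125), (393.4252624511719, 356.9564514160156), 11.0396089553833) 0.007841693131588445
```

View pics/ortho.png

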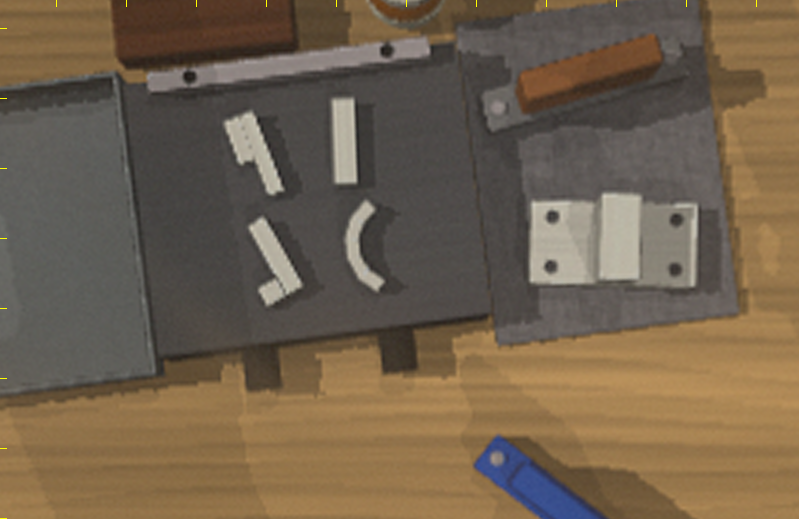

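The ortho crop confirms it: the wooden grip on the grey foot stands on the mat at (590,75), with the guide block at (613,240). The blue look-alike is off the mat at (540,480). Next I'll fit the stage frame and the fence face.

Run:
```python
import pickle; from h import *
d=pickle.load(open("im0.pkl","rb"))
for n in("top","scene"):
    P=cloud(d[n]); print(n)
    c=np.array([.532,.022]);a=np.radians(7.4)
    L=(P[...,:2]-c)@np.array([[np.cos(a),-np.sin(a)],[np.sin(a),np.cos(a)]])
    z=P[...,2]
    m=(abs(z-.056)<.004)&(L[...,0]>.07)&(L[...,0]<.12)&(abs(L[...,1])<.12)
    print("fence",cv2.minAreaRect(P[m][:,:2].astype(np.float32)*1000),m.sum(),np.median(z[m]))
    m=(abs(z-.0405)<.0025)&(L[...,0]>-.12)&(L[...,0]<.08)&(abs(L[...,1])<.13)
    print("plate",cv2.minAreaRect(P[m][:,:2].astype(np.float32)*1000),m.sum(),np.median(z[m]), np.std(z[m]))
    m=(z>.046)&(L[...,0]>-.12)&(L[...,0]<.075)&(abs(L[...,1])<.11)
    print("chips x",L[m].min(0),L[m].max(0))
    m=(z>.065)&(z<.09)&(np.hypot(P[...,0]-.612,P[...,1]+.178)<.08)
    print("grip",cv2.minAreaRect(P[m][:,:2].astype(np.float32)*1000))
    m=(z>.055)&(z<.075)&(np.hypot(P[...,0]-.498,P[...,1]+.2)<.05)
    print("rib",cv2.minAreaRect(P[m][:,:2].astype(np.float32)*1000))
```

```text
top
fence ((619.6028442382812, 33.06365966796875), (37.99169921875, 199.50881958007812), 14.771428108215332) 570 0.055666106755783984
plate ((514.7158203125, 23.589065551757812), (193.8000030517578, 249.23699951171875), 7.398006916046143) 6163 0.04007778471182255 0.0012722699713030388
chips x [-0.09044892 -0.10323566] [0.06456839 0.05508931]
grip ((612.5101318359375, -178.39752197265625), (22.815494537353516, 100.33203887939453), 15.95166015625)
rib ((497.97210693359375, -200.18263244628906), (28.4844970703125, 60.466243743896484), 88.94400024414062)
scene
fence ((629.014404296875, 36.1788330078125), (37.74489212036133, 197.94317626953125), 9.164804458618164) 593 0.05533312704651261
plate ((520.0400390625, 24.97705078125), (182.49368286132812, 244.64723205566406), 7.5092692375183105) 4565 0.03966141304410831 0.0011899753596242425
chips x [-0.07736246 -0.04419306] [0.06272305 0.05249819]
grip ((613.5969848632812, -175.80831909179688), (24.295469284057617, 100.67802429199219), 16.115854263305664)
rib ((498.43743896484375, -196.44227600097656), (29.405433654785156, 61.230037689208984), 87.6617431640625)
```

```bash
cat >> h.py <<'E'
SC=np.array([.529,.021]); SY=np.radians(7.4)
def st(lx,ly): # stage -> world xy
    c,s=np.cos(SY),np.sin(SY); return SC+np.array([c*lx-s*ly,s*lx+c*ly])
def quat(deg): return (R.from_euler("z",deg,degrees=True)*R.from_euler("x",180,degrees=True)).as_quat()
def p3(xy,z): return [float(xy[0]),float(xy[1]),float(z)]
E
python3 - <<'E'
from cell import r; from h import *
g=[.613,-.177]; q=quat(106); zg=.058
r.set_gripper(.65,70)
r.move_to(p3(g,.16),q); print(r.current_t(),r.current_q())
r.move_linear(p3(g,zg),vel=.12); print(r.current_contact_force())
r.set_gripper(0.0,70); print(r.current_t(),r.current_opening(),r.current_finger_force(),r.current_contact_force())
r.move_linear(p3(g,zg+.12),vel=.2); print(r.current_t(),r.current_opening(),r.current_contact_force(),r.current_torque())
r.move_to(p3(st(-.008,-.085),zg+.032+.05),quat(187.4)); print(r.current_t(),r.current_q())
E
```

```text
2.6833 [-3.55493979e-01  6.08229689e-01  1.48990454e+00 -1.46298412e-04
  1.04317192e+00 -6.33144054e-01]
[ 0.06001534 -0.44880773 -0.21193196]
4.0833 0.24499329902460543 69.12549018859863 [-0.99768454  0.58125071  5.59347057]
4.8333 0.24716925462474673 [-0.48850193  0.00959235 -2.29654339] [ 0.03453714  0.01790847 -0.02362691]
6.0 [-2.07512610e-01  4.73441240e-01  1.78679593e+00 -7.28590551e-05
  8.81877061e-01 -1.90574733e+00]
```

Run:
```python
from cell import r,optics; from h import *
z=.058+.032+.001
r.move_linear(p3(st(-.008,-.085),z),vel=.1); print(r.current_t(),r.current_contact_force(),r.current_torque())
for ly in (-.03,.03,.09,.165):
    r.move_linear(p3(st(-.008+.006*(ly>0),ly),z),vel=.09); print(r.current_t(),r.current_contact_force(),r.current_torque())
r.move_linear(p3(st(-.002,.165),z+.06),vel=.2)
r.move_to(p3(st(-.02,-.17),.2),quat(187.4)); print(r.current_t(),r.current_opening())
im=optics.get_image("top"); cv2.imwrite("pics/o2.png",ortho(im,.04,.30,.67,-.33,.24,1400))
```

```text
6.6417 [ 0.58333866  0.14199011 -2.17255029] [ 0.02596808 -0.02015522  0.05747607]
7.4 [-0.43435374  0.36898628 -1.23365919] [-0.0044641  -0.03465346  0.0280408 ]
8.2167 [ 0.52528271  0.70293554 -1.49361424] [ 0.02058871 -0.00770596 -0.01292102]
9.0333 [ 0.86454379 -0.37362007 -1.62867823] [ 0.00650926  0.02762758 -0.01713222]
10.0167 [-0.02321756  0.16284521 -1.0862063 ] [-0.0700757  -0.02927325 -0.00379332]
11.75 0.2499512118165112
```

View pics/o2.png

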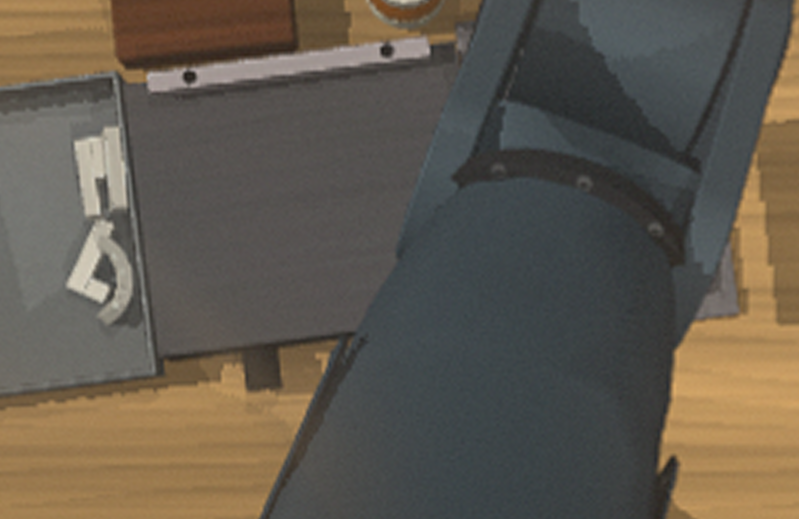

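All four chips lie in the tray: the bar at (115,168), the stepped bar at (90,175), the L at (90,265) and the arc at (118,275). The visible plate is clear. I'll check their depth so none is left propped on the rim, then set the scraper back.

Run:
```python
from cell import r,optics; from h import *
im=optics.get_image("top"); P=cloud(im)
L=(P[...,:2]-SC)@np.array([[np.cos(SY),-np.sin(SY)],[np.sin(SY),np.cos(SY)]])
br=im["pixels"].min(-1)
m=(br>135)&(L[...,1]>.115)&(L[...,1]<.2)&(abs(L[...,0])<.1)
print("chips",m.sum(),np.percentile(P[m][:,2],[2,25,50,75,98]),L[m].min(0),L[m].max(0))
# high bits near the edge
m=(P[...,2]>.039)&(L[...,1]>.112)&(L[...,1]<.21)&(abs(L[...,0])<.1); print(m.sum(),P[m][:,2].max() if m.any() else 0)
# put the scraper back
g=[.613,-.177]; q=quat(106); zg=.058
r.move_to(p3(g,zg+.1),q); r.move_linear(p3(g,zg+.015),vel=.15)
r.move_linear(p3(g,zg+.0008),vel=.02); f=r.current_contact_force(); print(r.current_t(),f)
i=0
while f[2]<1 and i<4:
    i+=1; r.move_linear(p3(g,zg+.0008-.0006*i),vel=.01); f=r.current_contact_force(); print(f)
r.set_gripper(.65); r.sleep(.2); print(r.current_t(),r.current_opening(),r.current_contact_force())
r.move_linear(p3(g,zg+.12),vel=.2)
r.move_to(p3([.42,-.36],.3),quat(187.4)); print(r.current_t())
im=optics.get_image("top"); cv2.imwrite("pics/o3.png",ortho(im,.04,.30,.67,-.33,.24,1400))
P=cloud(im);z=P[...,2]
for n,lo,hi,c,rad in(("grip",.065,.09,(.613,-.177),.08),("rib",.055,.075,(.498,-.198),.05)):
    m=(z>lo)&(z<hi)&(np.hypot(P[...,0]-c[0],P[...,1]-c[1])<rad)
    print(n,m.sum(),np.median(z[m]),cv2.minAreaRect(P[m][:,:2].astype(np.float32)*1000))
```

```text
chips 615 [0.01175232 0.01592231 0.01996901 0.02825419 0.03898042] [-0.05959398  0.12568559] [0.07105418 0.18295858]
207 0.0452935701440762
14.7083 [-0.31714981  0.56575848 -1.58294727]
[-0.24565044 -0.39928979 -1.7793032 ]
[-1.35796776  1.27947134  6.09605363]
15.8333 0.652817205733855 [-0.38380706 -0.55978709  0.43333901]
18.2167
grip 494 0.07718609756354411 ((613.3119506835938, -178.07308959960938), (23.282161712646484, 100.11734771728516), 16.746917724609375)
rib 381 0.06265249680006257 ((497.7144775390625, -200.11886596679688), (28.66246223449707, 60.68134307861328), 88.42130279541016)
```

View pics/o3.png

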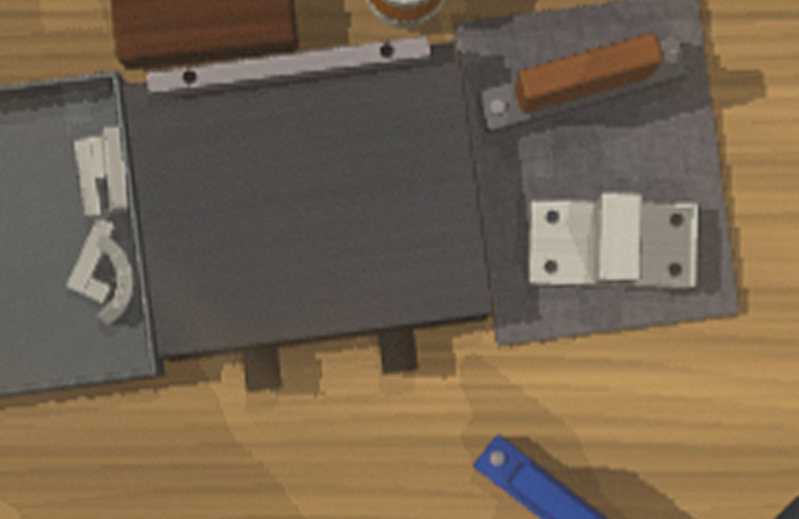

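The mat and plate look right: the scraper is upright at (590,75), the plate is empty, and all chips are in the tray at (75–130, 125–325). Now the guide block.

Run:
```python
from cell import r,optics; from h import *
g=[.498,-.199]; zg=.054
r.move_to(p3(g,.15),quat(178.4)); r.move_linear(p3(g,zg),vel=.1); print(r.current_contact_force())
r.set_gripper(0.0,80); print(r.current_t(),r.current_opening(),r.current_finger_force(),r.current_contact_force())
r.move_linear(p3(g,zg+.09),vel=.15); print(r.current_contact_force(),r.current_torque())
a=st(.050,0); r.move_to(p3(a,zg+.032+.04),quat(187.4)); print(r.current_t(),r.current_opening())
r.move_linear(p3(a,zg+.032+.006),vel=.12); 
f=r.current_contact_force(); z=zg+.032+.0015
while z>zg+.030:
    r.move_linear(p3(a,z),vel=.02); f=r.current_contact_force(); print(z,f)
    if f[2]>0: break
    z-=.0007
r.set_gripper(.65); r.sleep(.2); print(r.current_t(),r.current_contact_force())
r.move_linear(p3(a,zg+.032+.09),vel=.2)
b=st(-.02,0); r.set_gripper(0.); r.move_to(p3(b,.15),quat(187.4)); print(r.current_t())
```

```text
[0.10725992 0.62754445 0.14195584]
20.6667 0.3143560686566319 80.13143062591553 [-1.01775742  0.76990618  6.22037104]
[-0.84097705 -0.75831167 -5.67017366] [-0.00121661  0.03939181 -0.01831321]
22.3667 0.31515605916379663
0.0875 [ 0.09786997 -0.33951271 -5.0090502 ]
0.08679999999999999 [-0.95187383  0.01841583 -5.3128947 ]
0.08609999999999998 [-4.85158555 -0.51956174  5.57637744]
24.2667 [-0.81139771 -0.17234241 -0.50291696]
25.8333
```

Run:
```python
from cell import r,optics; from h import *
ex=np.array([np.cos(SY),np.sin(SY)])
r.move_linear(p3(st(-.02,0),.071),vel=.12); f0=np.array(r.current_contact_force()); print(f0)
lx=.002
while lx<.026:
    r.move_linear(p3(st(lx,0),.071),vel=.05); f=np.array(r.current_contact_force())-f0; F=f[:2]@ex
    print(round(lx,4),round(F,2))
    if F<-9: break
    lx+=.001
r.move_linear(p3(st(-.02,0),.071),vel=.1); r.move_linear(p3(st(-.02,0),.17),vel=.2)
r.move_to(p3([.42,-.36],.3),quat(187.4)); print(r.current_t())
im=optics.get_image("top"); cv2.imwrite("pics/o4.png",cv2.resize(ortho(im,.056,.50,.65,-.08,.14,3400),None,fx=1,fy=1))
cv2.imwrite("pics/o4b.png",ortho(im,.04,.30,.67,-.33,.24,1400))
P=cloud(im);z=P[...,2];c=st(.056,0)
m=(z>.085)&(np.hypot(P[...,0]-c[0],P[...,1]-c[1])<.06)
b=cv2.minAreaRect(P[m][:,:2].astype(np.float32)*1000);print(np.median(z[m]),b,((np.array(b[0])/1000-SC)@np.array([[np.cos(SY),-np.sin(SY)],[np.sin(SY),np.cos(SY)]])))
```

```text
[-0.55261419 -0.40062125  0.87335832]
0.002 -0.07
0.003 0.15
0.004 0.72
0.005 1.22
0.006 -1.98
0.007 -0.36
0.008 -1.09
0.009 -1.86
0.01 -1.61
0.011 -4.59
0.012 -8.45
0.013 -11.41
32.625
0.09464350408816768 ((583.0807495117188, 25.862308502197266), (60.2992057800293, 27.975723266601562), 7.7486796379089355) [ 0.05425656 -0.00214355]
```

View pics/o4.png

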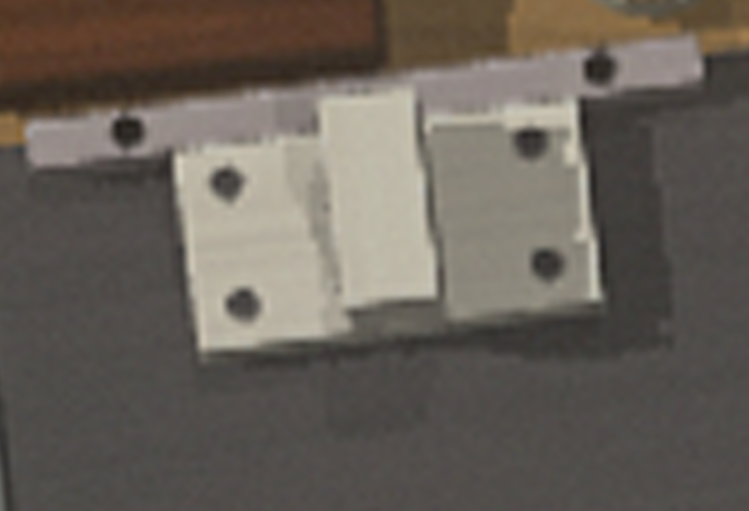

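View pics/o4b.png

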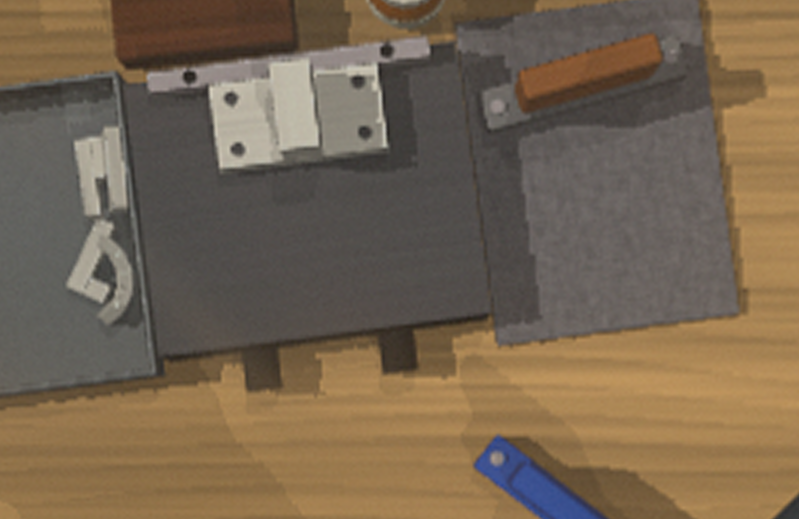

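The crops show the guide block right way up. Both its corners, (175,150) and (578,100), lie on the fence face line. The scraper is upright on the mat, the plate is clean, and the case and jar look unmoved.

```bash
python3 -c "
from cell import r
print(r.current_t(), r.hand_in())"
```

```text
the job is handed in; nothing more can be done
32.675 None
```

I handed the job in at 32.7 s: all four off-cuts are in the tray, the scraper is upright on the mat, and the guide block is right way up against the fence, about 2 mm off its middle by camera; the case and jar look unmoved.

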